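# Pack two filter plugs down a column tube

### The arm

A 6-joint arm with a two-finger parallel gripper is mounted at the origin on the work surface. World frame = base frame: x ahead of the robot, y to its left, z up, the work surface at z = 0. Lengths are in m, angles in degrees, forces in N, time in s.
With the tool pointing down it reaches from about 0.325 to 0.85 m from the base axis. Payload 15.5 kg.
Tool frame: the origin (TCP) lies midway between the tips of the shut fingers; the grasp point (between the pads) lies 19 mm behind it; y points along the fingers, x is the direction in which the jaws open and shut, and the axes are right-handed (so a half turn about y gives the same grasp; the last joint's range is limited). The gripper opens to 91 mm and grips with 3 to 60 N. Pads are 32 mm wide; open, the fingers measure 118 mm over their backs; the gripper's body (76 mm by 178 mm) begins 60 mm behind the grasp point.
Start: joints at [69.07, 28.281, 77.091, -0, 74.628, -5.472], TCP at [0.167, 0.602, 0.214] pointing down, gripper open.
Joint ranges: [-166.48, 166.48], [-47.26, 123.95], [12.59, 153.08], [-70.14, 250.14], [6.76, 159.57], [-176.63, 176.63]. Speed limits (degrees/s): [108.29, 108.29, 147.25, 172.46, 172.46, 172.46].

### API

Orientations are given as a 3x3 rotation matrix whose columns are the frame's x, y, z axes.
In Python, from bench import ctrl gives the robot as it stands. The module is installed in compiled form; this text tells all that it offers. Calls block until the motion is done:
- ctrl.goto(position, orientation): joint-space move of the TCP to a pose.
- ctrl.move_l(position, vel=0.15, ori=None, contact_N=None): straight line of the TCP; ori=None keeps the orientation; vel is the mean speed in m/s. With contact_N (N) it stops when the force on the tool has changed by that much, and returns True; else False.
- ctrl.movej(angles): joint-space move.
- ctrl.command_gripper(opening): opening from 0.0 (shut) to 1.0 (fully open); the grip force is fixed at half the most; returns when the fingers have stopped.
- ctrl.sleep(seconds).
- ctrl.ik(position, orientation): joint angles nearest the present ones, or None.
- ctrl.read_camera(name): name is "scene" or "top"; returns the picture (420x560x3 uint8, blue, green, red); there is no depth.
- ctrl.camera_params(name): a dict with "fx", "fy", "cx", "cy" (pixels), "pose" (4x4, takes a point from camera to world coordinates). Camera axes: x right, y up, looking along -z (the intrinsics and any distortion apply to the point x, -y, -z); pixel columns grow to the right and rows downward; lengths in m; the calibration is good to about 2 mm. A picture is of the moment at which its call begins. camera_params takes no time and is no camera call.
A pose or a line that the arm cannot do raises ctrl.MotionError and nothing moves.
- ctrl.sign_off(): hands the job in, once; it reports no verdict.
Readings, each from a call of its own:
- ctrl.current_t(): time.
- ctrl.current_q(): joint angles.
- ctrl.current_dq(): joint speeds.
- ctrl.current_effort(): joint torques, N m.
- ctrl.current_tool_pos(): TCP position.
- ctrl.current_eef_rot(): TCP orientation.
- ctrl.current_contact_force(): force on the tool from outside, world axes, zero at the start.
- ctrl.current_wrist_torque(): the same for the moment, N m.
- ctrl.current_grip_width(): opening from 0.0 (shut) to 1.0 (fully open).
Only numpy, scipy, OpenCV 4.12 (cv2) and the standard library are available. Lean on these libraries where they do the work, as an engineer would, in place of code of your own. Each camera call takes 0.05 s, during which the arm holds its last target. There are 200 camera calls.

### The job

Take the red-handled packing rod out of its holder and use it to push both filter plugs down the clear tube until they sit together, firmly bottomed on the end stop: press them home with about 15 N, never more than 25 N, and keep that up for about a second. Then put the rod back upright in its holder, fully down, let go, and leave the rest of the bench as it is.

Things in the scene. Friction and masses are not known exactly. Their poses are not given: they have to be found in the camera images.
- stand: Packing stand: fixed black base plate 100 x 100 x 18 mm that carries the clear tube upright at its middle. Origin: centre of its underside, z up. Inside the tube a grey end stop rises from it; the stop was screwed to an unknown height, its top lies somewhere 32 to 60 mm above the table, and it is cushioned (about 8 N per mm once something presses on it), so where the bottom is must be felt.
- tube: Clear plastic column tube fixed upright on the stand, 142 mm long, origin at the centre of its lower end (18 mm above the table), z up. Bore 27 mm (24 mm between its two clear sprung liner strips), outside 33 mm, the top 16 mm flare out as a funnel to 49 mm outside.
- tube_mouth (a point): Centre of the tube's flared top rim, 160 mm above the table; on the tube's axis.
- plug_top: The orange filter plug, 24 mm diameter, 20 mm high, a tight sliding fit in the tube near its upper end at the start. Origin: centre of its underside.
- plug_low: The blue filter plug of the same size, stuck part of the way down the tube under the orange one, with a gap between them. Origin: centre of its underside. One plug slides under about 1 to 4 N of push, the two together under about 3 to 8 N, less once they stand still; the push grows when the orange plug meets the blue one, which is not yet the bottom.
- rod: Packing rod, 177 mm long, about 140 g, standing foot-down in its holder at the start. Origin at the centre of the foot's end face, z along the rod to its red handle. From the foot up: aluminium shaft of 18 mm diameter and 115 mm length, red collar of 38 mm diameter (115 to 121 mm), round red handle of 22 mm diameter (121 to 177 mm).
- rod_grip (a point): Middle of the rod's handle, 148 mm above the foot: where to grip it (22 mm wide, from above). The collar's top is 27 mm below this point and bears against the fingertips if the rod slips.
- rod_foot (a point): Centre of the rod's foot (its lower end face).
- holder: Rod holder: fixed grey block 75 x 75 x 80 mm with one round blind hole in the middle of its top, 28 mm diameter with a 4 mm chamfer, 65 mm deep (its floor 15 mm above the table). Origin: centre of its underside, z up.
- solvent: Bystander: amber bottle, 70 mm diameter, 160 mm high. Origin: centre of its underside.
- beaker: Bystander: glass beaker, 70 mm diameter, 85 mm high. Origin: centre of its underside.
- jar: Bystander: white jar with a red lid, 50 mm diameter, 60 mm high. Origin: centre of its underside.
- spatula: Bystander: small lab spatula with a flat blue handle, 195 mm long, lying on the table.
There are look-alikes about, which are no part of the job. What is shaped like the rod but blue is not meant.

How it is judged (in metres and radians):
On the way:
1. the rod presses both plugs firmly onto the end stop: at least 10 N on the orange plug and at least 4 N between the blue plug and the stand's end stop, for 0.5 s (contact force between rod and plug_top above 10 N and contact force between plug_low and stand above 4 N and distance between plug_top and plug_low below 0.0225 m), for 0.5 s.
At the end, for the whole second after the job is handed in: Both plugs lie against each other (origins within 22.5 mm) and rest on the end stop; the rod stands in its holder's hole, foot within 12 mm of the hole's axis and below 20 mm height (hole floor at 15 mm), within 0.2 rad of upright, at rest and released (distance between plug_top and plug_low below 0.0225 m and contact force between plug_low and stand above 0.03 N and horizontal distance between rod_foot and holder below 0.012 m and height (world z) of rod_foot below 0.02 m and angle between rod's own z axis and vertical below 0.2 rad and linear speed of rod below 0.02 m/s); the robot touches nothing.
It fails at once if the rod pressed the orange plug with more than 25 N (contact force between rod and plug_top above 25 N).
It fails at once if the rod was rammed against the tube with more than 20 N (contact force between rod and tube above 20 N).
It fails at once if a bystander was pushed more than 30 mm from its place (distance of any of solvent, beaker, jar, spatula from where it was at the start of the episode above 0.03 m).
It also fails if it takes over 56 s, if anything falls off the work surface, if the arm or the gripper's body presses on something with over 40 N, if the wrist force passes 120 N, or if a joint passes its speed limit or range.

## Working session

There is one attempt and no reset: what is moved stays moved. The work goes in short steps, each a Python script; the robot and the scene stay as the last script left them, time stands still between calls to the robot, and variables do not carry over. Pictures are saved under pics/ and viewed, about 8 in all and at most 12, crops included, and the job is handed in when it is done.

```bash
mkdir -p pics; python3 - <<'E'
from bench import ctrl
import cv2, numpy as np
for n in ("scene","top"):
    im=np.array(ctrl.read_camera(n)); cv2.imwrite(f"pics/{n}0.png",im)
    p=ctrl.camera_params(n); print(n,{k:(np.round(v,4).tolist()) if not isinstance(v,str) else v for k,v in p.items()})
print(ctrl.current_t(),ctrl.current_eef_rot(),ctrl.current_contact_force())
E
```

```text
scene {'fx': 510.2163, 'fy': 510.2163, 'cx': 277.0625, 'cy': 208.2565, 'pose': [[0.3951, -0.7198, 0.5708, 1.3382], [0.9186, 0.3114, -0.2432, -0.3343], [-0.0027, 0.6205, 0.7842, 1.1791], [0.0, 0.0, 0.0, 1.0]]}
top {'fx': 516.4172, 'fy': 516.4172, 'cx': 280.6006, 'cy': 207.1732, 'pose': [[-0.0242, 0.9844, -0.1745, 0.3708], [-0.9997, -0.0252, -0.0033, 0.0152], [-0.0077, 0.1744, 0.9846, 1.2927], [0.0, 0.0, 0.0, 1.0]]}
0.1 [[ 2.66476553e-01 -4.25162948e-04 -9.63841307e-01]
 [ 9.63840781e-01 -1.01651229e-03  2.66476856e-01]
 [-1.09305262e-03 -9.99999393e-01  1.38912698e-04]] [ 0.12654978 -0.21205961  0.13063467]
```

View pics/scene0.png

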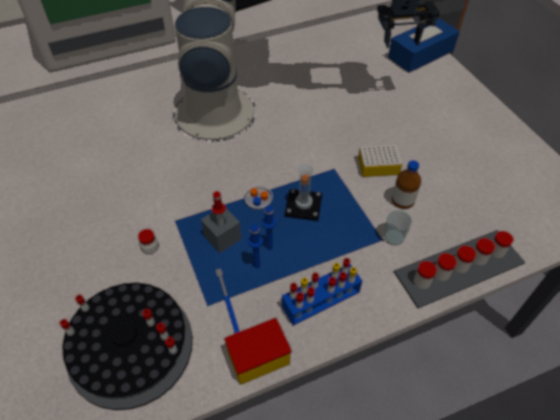

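View pics/top0.png

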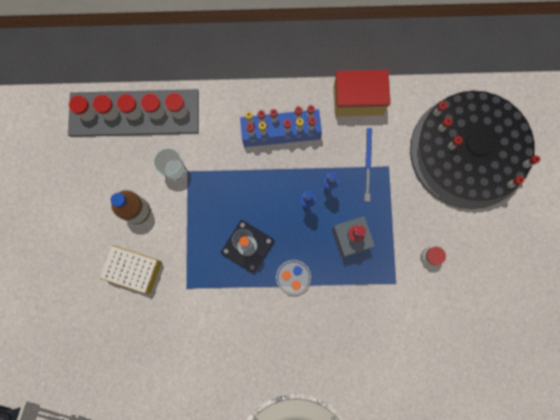

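The scene view shows the holder with the red rod at (220,225) and the stand at (304,200). In the top view the holder is at (354,238) and the stand at (247,246). The blue rod look-alikes stand between them. Next I'll enlarge crops.

```bash
cat > h.py <<'E'
from bench import ctrl
import cv2, numpy as np
def ray(n,px):
    p=ctrl.camera_params(n); T=np.array(p["pose"])
    d=T[:3,:3]@np.array([(px[0]-p["cx"])/p["fx"],-(px[1]-p["cy"])/p["fy"],-1]); return T[:3,3],d/np.linalg.norm(d)
def onz(n,px,z):
    o,d=ray(n,px); return o+d*(z-o[2])/d[2]
def tri(a,b):
    (o1,d1),(o2,d2)=ray("scene",a),ray("top",b)
    t=np.linalg.lstsq(np.c_[d1,-d2],o2-o1,rcond=None)[0]; p,q=o1+t[0]*d1,o2+t[1]*d2
    return (p+q)/2,np.linalg.norm(p-q)
def proj(n,P):
    p=ctrl.camera_params(n); T=np.array(p["pose"]); c=T[:3,:3].T@(np.array(P)-T[:3,3])
    return p["cx"]+p["fx"]*c[0]/-c[2], p["cy"]-p["fy"]*c[1]/-c[2]
E
python3 - <<'E'
from h import *
ims={n:np.mean([ctrl.read_camera(n) for _ in range(6)],axis=0).astype(np.uint8) for n in("scene","top")}
for n in ims: cv2.imwrite(f"pics/{n}_avg.png",ims[n])
tiles=[("scene",185,185),("scene",265,160),("top",320,200),("top",212,208)]
t=[cv2.resize(np.clip(ims[n][y:y+72,x:x+80]*1.6,0,255).astype(np.uint8),(400,300)if 0 else (400,360)[:1]+(300,),interpolation=cv2.INTER_CUBIC) if 0 else cv2.resize(np.clip(ims[n][y:y+60,x:x+80]*1.6,0,255).astype(np.uint8),(400,300),interpolation=cv2.INTER_CUBIC) for n,x,y in tiles]
cv2.imwrite("pics/crops.png",np.vstack([np.hstack(t[:2]),np.hstack(t[2:])]))
def blobs(n,m,x0,y0,x1,y1):
    k=np.zeros_like(m);k[y0:y1,x0:x1]=m[y0:y1,x0:x1]
    N,_,s,c=cv2.connectedComponentsWithStats(k)
    return [(s[i].tolist(),c[i].round(1).tolist()) for i in range(1,N) if s[i][4]>8]
for n,bx in(("scene",(200,180,240,250)),("top",(330,210,380,265))):
    h=cv2.cvtColor(ims[n],cv2.COLOR_BGR2HSV)
    red=(((h[...,0]<7)|(h[...,0]>172))&(h[...,1]>140)&(h[...,2]>50)).astype(np.uint8)
    print(n,"red",blobs(n,red,*bx))
    org=((h[...,0]>=5)&(h[...,0]<20)&(h[...,1]>100)&(h[...,2]>60)).astype(np.uint8)
    print(" orange",blobs(n,org,*((285,160,330,215) if n=="scene" else(225,225,270,265))))
    b=ims[n]; dk=(b.max(2)<45).astype(np.uint8); 
    bb=(280,180,328,222) if n=="scene" else (215,215,280,275)
    k=np.zeros_like(dk);k[bb[1]:bb[3],bb[0]:bb[2]]=dk[bb[1]:bb[3],bb[0]:bb[2]]
    c=max(cv2.findContours(k,0,2)[0],key=cv2.contourArea); print(" stand",cv2.minAreaRect(c),cv2.approxPolyDP(cv2.convexHull(c),4,True).reshape(-1,2).tolist())
E
```

```text
scene red [([214, 192, 6, 7, 34], [216.3, 194.7]), ([212, 200, 14, 14, 136], [218.2, 207.2])]
 orange [([302, 175, 7, 9, 55], [304.8, 178.8])]
 stand ((302.56158447265625, 204.50770568847656), (34.7297248840332, 27.659744262695312), 7.125016689300537) [[290, 190], [321, 195], [316, 220], [285, 215]]
top red [([349, 226, 16, 14, 113], [356.2, 231.5])]
 orange [([239, 236, 10, 11, 86], [243.5, 240.9])]Traceback (most recent call last):
  File "<stdin>", line 20, in <module>
ValueError: max() iterable argument is empty
```

View pics/crops.png

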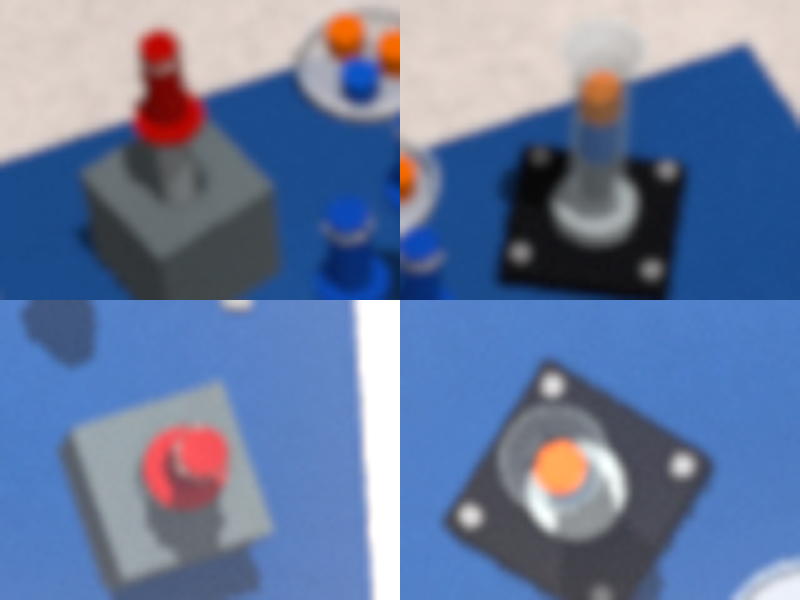

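The crops show the holder and red rod on the left, and the stand, tube and orange plug on the right. The four screws, the holder's top corners and the rod top and collar are all clear enough to cast rays from.

```bash
python3 - <<'E'
from h import *
off={"sh":("scene",185,185,0,0),"ss":("scene",265,160,400,0),"th":("top",320,200,0,300),"ts":("top",212,208,400,300)}
def P(t,u,v):
    n,x,y,a,b=off[t]; return np.array([x+(u-a+.5)/5-.5,y+(v-b+.5)/5-.5])
f=lambda n,t,u,v,z:print(n,t,np.round(onz(off[t][0],P(t,u,v),z),4))
f("stand screws","ts",576,490.3,.02); f("stand screws","ss",595,212,.02)
f("rim","ts",553,455,.16); f("rim","ss",602,45,.16)
f("orange top?","ts",560,467,.13)
for c in((68,435),(218,382),(273,530),(118,585)): f("hold","th",*c,.08)
for c in((80,175),(190,122),(274,187),(162,258)): f("hold","sh",*c,.08)
f("handle top","th",207,452,.192); f("handle top","sh",158,45,.192)
f("collar","th",181,472,.136); f("collar","sh",169,117,.136)
print("tri top",tri(P("sh",158,45),P("th",207,452)),"collar",tri(P("sh",169,117),P("th",181,472)))
print("tri rim",tri(P("ss",602,45),P("ts",553,455)))
E
```

```text
stand screws ts [0.502  0.1054 0.02  ]
stand screws ss [0.5039 0.1056 0.02  ]
rim ts [0.5034 0.1054 0.16  ]
rim ss [0.5005 0.1055 0.16  ]
orange top? ts [0.5014 0.1047 0.13  ]
hold th [ 0.5359 -0.104   0.08  ]
hold th [ 0.5595 -0.1762  0.08  ]
hold th [ 0.4885 -0.1984  0.08  ]
hold th [ 0.4645 -0.1244  0.08  ]
hold sh [ 0.4921 -0.1984  0.08  ]
hold sh [ 0.4813 -0.1317  0.08  ]
hold sh [ 0.5413 -0.1051  0.08  ]
hold sh [ 0.5616 -0.1757  0.08  ]
handle top th [ 0.5118 -0.1522  0.192 ]
handle top sh [ 0.5154 -0.1506  0.192 ]
collar th [ 0.5102 -0.1486  0.136 ]
collar sh [ 0.5174 -0.151   0.136 ]
tri top (array([ 0.51259084, -0.15135479,  0.18935388]), np.float64(0.0027022867120620607)) collar (array([ 0.5111994 , -0.14964309,  0.12812999]), np.float64(0.00016297555126314168))
tri rim (array([0.50293916, 0.10476734, 0.16278614]), np.float64(0.0009543959807248334))
```

```bash
cat >> h.py <<'E'
H=np.array([.513,-.151]); S=np.array([.5025,.1054])
def R(deg):
    c,s=np.cos(np.radians(deg)),np.sin(np.radians(deg)); return np.array([[c,0,-s],[s,0,c],[0,-1,0]])
def st(m=""): print(m,"t",round(ctrl.current_t(),2),"p",np.round(ctrl.current_tool_pos(),4),"F",np.round(ctrl.current_contact_force(),2),"M",np.round(ctrl.current_wrist_torque(),3),"g",round(float(ctrl.current_grip_width()),3))
E
python3 - <<'E'
from h import *
for y in(-45,135,-90,90):
    print(y,[None if (q:=ctrl.ik([*p,z],R(y))) is None else np.round(q,0).tolist() for p,z in((H,.139),(S,.33))])
print("blue",onz("top",(308,198),.18),onz("top",(331,180),.18))
E
```

```text
-45 [[-23.0, 26.0, 95.0, -0.0, 59.0, 22.0], [5.0, 13.0, 82.0, -0.0, 84.0, 50.0]]
135 [[-23.0, 26.0, 95.0, -0.0, 59.0, -158.0], [5.0, 13.0, 82.0, -0.0, 84.0, -130.0]]
-90 [[-23.0, 26.0, 95.0, -0.0, 59.0, 67.0], [5.0, 13.0, 82.0, -0.0, 84.0, 95.0]]
90 [[-23.0, 26.0, 95.0, -0.0, 59.0, -113.0], [5.0, 13.0, 82.0, -0.0, 84.0, -85.0]]
blue [ 0.58697646 -0.041582    0.18      ] [ 0.62612195 -0.09366342  0.18      ]
```

```bash
python3 - <<'E'
from h import *
ctrl.goto([*H,.26],R(-45)); ctrl.command_gripper(0.6); st("above")
print(ctrl.move_l([*H,.139],vel=.12,contact_N=6)); st("down")
ctrl.command_gripper(0.0); st("grip")
ctrl.move_l([*H,.23],vel=.08); st("up1")
ctrl.move_l([*H,.325],vel=.15); st("up2")
ctrl.move_l([*S,.325],vel=.2); ctrl.sleep(.3); st("over tube")
ims={n:np.mean([ctrl.read_camera(n) for _ in range(4)],axis=0).astype(np.uint8) for n in("scene","top")}
for n in ims: cv2.imwrite(f"pics/{n}_b.png",ims[n])
a=proj("scene",[*S,.2]);b=proj("top",[*S,.2]); print(a,b)
t=[]
for n,c in(("scene",a),("top",b)):
    x,y=int(c[0])-40,int(c[1])-60; print(n,x,y)
    t.append(cv2.resize(np.clip(ims[n][y:y+120,x:x+80]*1.6,0,255).astype(np.uint8),(400,600),interpolation=cv2.INTER_CUBIC))
cv2.imwrite("pics/crop_b.png",np.hstack(t))
E
```

```text
above t 4.33 p [ 0.513 -0.151  0.26 ] F [ 0.14 -0.35  0.91] M [-0.111  0.096  0.015] g 0.601
False
down t 5.49 p [ 0.5134 -0.1512  0.1396] F [ 0.53 -0.29  0.01] M [-0.065  0.083 -0.009] g 0.599
grip t 6.1 p [ 0.5131 -0.1511  0.1391] F [ 0.94 -0.78  1.07] M [-0.184  0.011  0.002] g 0.238
up1 t 7.39 p [ 0.5127 -0.1509  0.2295] F [ 0.18  0.67 -1.68] M [-0.136  0.154 -0.002] g 0.233
up2 t 8.18 p [ 0.5126 -0.1508  0.324 ] F [ 0.67 -0.03 -2.87] M [-0.107  0.153  0.003] g 0.232
over tube t 9.91 p [0.5026 0.105  0.325 ] F [-0.5   0.34 -2.01] M [-0.114  0.158 -0.027] g 0.239
(np.float64(305.8896553787358), np.float64(158.82628333462281)) (np.float64(240.70203912463606), np.float64(236.88660706569834))
scene 265 98
top 200 176
```

View pics/crop_b.png

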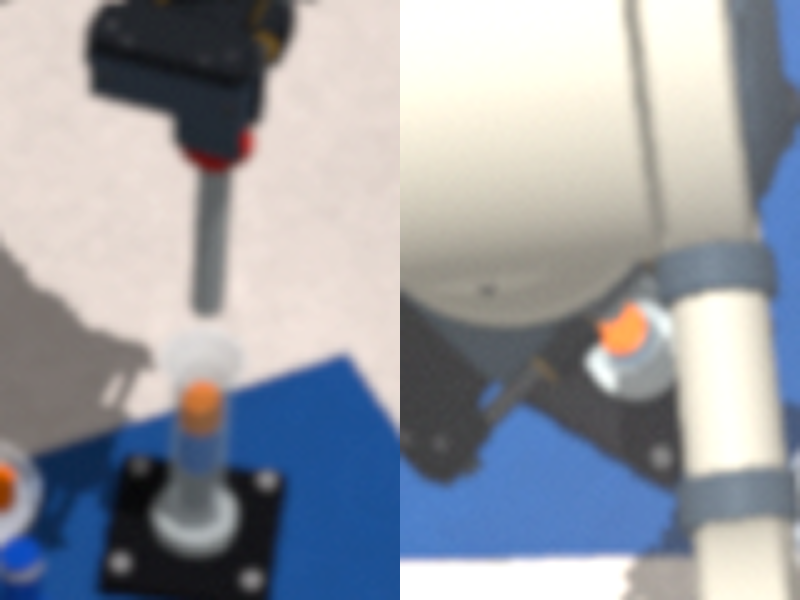

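The rod is gripped (21.7 mm) and hangs above the funnel. In the scene crop the foot is at about (206,303) and the upper shaft at (213,180). I'll compare these with the projected ideal axis.

```bash
python3 - <<'E'
from h import *
cr=lambda P:[round((v-o+.5)*5-.5,1) for v,o in zip(proj("scene",P),(265,98))]
for z in (.201,.25,.30,.312): print(z,cr([*S,z]), "dx", cr([S[0]+.005,S[1],z]),"dy",cr([S[0],S[1]+.005,z]))
print("rim",cr([*S,.16]),"screw",cr([*S,.02]))
g=cv2.imread("pics/scene_b.png").astype(int)
for r in range(134,160,3):  # shaft: darker than bench
    row=g[r,295:318].sum(1); print(r,row.tolist())
E
```

```text
0.201 [np.float64(206.5), np.float64(304.8)] dx [np.float64(210.6), np.float64(311.1)] dy [np.float64(215.1), np.float64(302.1)]
0.25 [np.float64(210.5), np.float64(238.5)] dx [np.float64(214.7), np.float64(244.8)] dy [np.float64(219.3), np.float64(235.7)]
0.3 [np.float64(214.8), np.float64(166.6)] dx [np.float64(219.1), np.float64(173.0)] dy [np.float64(223.8), np.float64(163.9)]
0.312 [np.float64(215.8), np.float64(148.7)] dx [np.float64(220.2), np.float64(155.1)] dy [np.float64(225.0), np.float64(145.9)]
rim [np.float64(203.4), np.float64(357.5)] screw [np.float64(193.7), np.float64(520.3)]
134 [414, 414, 416, 416, 413, 413, 414, 408, 375, 305, 225, 183, 178, 180, 192, 236, 320, 385, 414, 419, 419, 417, 414]
137 [423, 422, 420, 418, 417, 417, 413, 400, 359, 284, 213, 183, 180, 184, 200, 257, 337, 398, 420, 425, 423, 418, 414]
140 [420, 423, 423, 418, 418, 417, 415, 401, 353, 274, 207, 182, 188, 200, 231, 289, 355, 400, 419, 423, 424, 423, 420]
143 [417, 416, 414, 414, 415, 414, 414, 395, 340, 255, 198, 190, 203, 220, 251, 311, 373, 405, 411, 416, 420, 424, 421]
146 [411, 413, 414, 411, 411, 414, 414, 396, 338, 250, 197, 197, 209, 227, 258, 324, 384, 409, 416, 419, 420, 421, 420]
149 [413, 415, 412, 409, 408, 413, 415, 396, 333, 244, 200, 205, 215, 231, 268, 340, 398, 422, 424, 423, 423, 423, 421]
152 [415, 414, 415, 417, 417, 418, 412, 381, 311, 231, 199, 207, 218, 233, 277, 350, 406, 426, 427, 423, 419, 417, 417]
155 [417, 421, 424, 426, 424, 420, 407, 370, 299, 228, 203, 209, 218, 240, 294, 366, 419, 437, 436, 430, 420, 419, 419]
158 [422, 421, 422, 422, 421, 417, 406, 363, 289, 223, 204, 212, 223, 253, 314, 377, 415, 430, 431, 431, 429, 427, 424]
```

The rod axis matches the projection to under 1 mm in this view, so I'll insert it carefully.

```bash
python3 - <<'E'
from h import *
print(ctrl.move_l([*S,.280],vel=.06,contact_N=4)); st("funnel")
print(ctrl.move_l([*S,.245],vel=.015,contact_N=3)); st("contact?")
E
```

```text
False
funnel t 11.21 p [0.5027 0.1054 0.2803] F [ 0.34  0.28 -1.44] M [-0.133  0.082 -0.017] g 0.237
False
contact? t 13.69 p [0.5025 0.1054 0.245 ] F [ 0.81 -0.31  0.47] M [-0.129  0.139 -0.004] g 0.237
```

```bash
python3 - <<'E'
from h import *
for z in (.232,.220,.208,.192):
    r=ctrl.move_l([*S,z],vel=.01,contact_N=8); st(str(r))
    if r: break
E
```

```text
False t 15.14 p [0.5025 0.1054 0.232 ] F [ 0.9  -0.32  2.77] M [-0.115  0.064 -0.011] g 0.236
False t 16.49 p [0.5025 0.1054 0.22  ] F [0.41 0.26 2.95] M [-0.064  0.106  0.041] g 0.239
True t 17.26 p [0.5027 0.1054 0.2128] F [-1.28  0.47  5.47] M [-0.11   0.294 -0.04 ] g 0.238
```

```bash
python3 - <<'E'
from h import *
z=ctrl.current_tool_pos()[2]
for i in range(10):
    z-=.0005; r=ctrl.move_l([*S,z],vel=.005,contact_N=8); ctrl.sleep(.1)
    f=np.mean([ctrl.current_contact_force() for _ in range(5)],0); st(str(r))
    if f[2]>10: break
E
```

```text
True t 17.57 p [0.5027 0.1054 0.2126] F [-0.55  0.61  8.35] M [-0.093  0.451  0.08 ] g 0.237
True t 17.89 p [0.5028 0.1054 0.2124] F [-0.62  0.01  8.6 ] M [-0.157  0.562  0.002] g 0.236
True t 18.22 p [0.5028 0.1055 0.2122] F [-1.85 -0.25  7.63] M [-0.108  0.558 -0.068] g 0.241
True t 18.55 p [0.5028 0.1055 0.2121] F [-2.13 -0.19 10.27] M [-0.175  0.65   0.049] g 0.231
```

```bash
python3 - <<'E'
from h import *
fs=np.array([np.r_[ctrl.current_contact_force(),ctrl.current_wrist_torque()] for _ in range(30)]);print(fs.mean(0).round(2),fs.std(0).round(2),ctrl.current_t())
im=np.mean([ctrl.read_camera("scene") for _ in range(4)],axis=0).astype(np.uint8); cv2.imwrite("pics/scene_c.png",im)
c=cv2.resize(np.clip(im[135:220,255:355]*1.6,0,255).astype(np.uint8),(700,595),interpolation=cv2.INTER_CUBIC)
cv2.imwrite("pics/crop_c.png",c)
for z in (.0888,.0688,.0488,.16,.2,.21): print(z,[round((v-o+.5)*7-.5) for v,o in zip(proj("scene",[*S,z]),(255,135))])
E
```

```text
[-2.13 -0.19 10.27 -0.17  0.65  0.05] [0. 0. 0. 0. 0. 0.] 18.55
0.0888 [348, 362]
0.0688 [346, 394]
0.0488 [344, 426]
0.16 [355, 242]
0.2 [359, 170]
0.21 [360, 151]
```

View pics/crop_c.png

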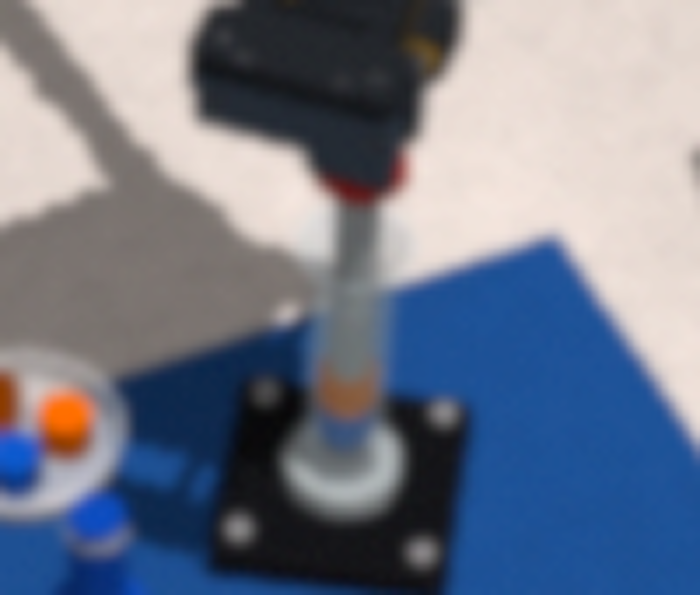

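The image shows the orange plug directly on the blue one and the rod on the orange. Push is about 12 N without sliding, so they are bottomed. There is a small side force of −2 N in x, so I'll ease x slightly and press on in small steps.

```bash
cat >> h.py <<'E'
def avgF(n=8,dt=.02):
    a=[]
    for _ in range(n): ctrl.sleep(dt); a.append(np.r_[ctrl.current_contact_force(),ctrl.current_wrist_torque()])
    return np.mean(a,0).round(2),np.max(np.array(a)[:,2]).round(1)
E
python3 - <<'E'
from h import *
print(avgF()); z0=ctrl.current_tool_pos()[2]; x=S[0]-.0005
for i in range(1,9):
    ctrl.move_l([x,S[1],z0-.0003*i],vel=.004)
    f,m=avgF(); print(round(ctrl.current_t(),2),np.round(ctrl.current_tool_pos(),4),f,m)
    if f[2]>12.3: break
E
```

```text
(array([-1.66, -0.25,  9.17, -0.14,  0.66, -0.  ]), np.float64(9.9))
19.4 [0.5023 0.1054 0.2121] [-0.68 -0.17  9.94 -0.17  0.27 -0.01] 10.4
19.78 [0.5024 0.1054 0.212 ] [-1.160e+00 -4.600e-01  1.353e+01 -1.600e-01  4.500e-01  1.000e-02] 14.0
```

```bash
python3 - <<'E'
from h import *
for i in range(6): print(avgF(10,.025))
st("held")
ctrl.move_l([S[0]-.0005,S[1],.222],vel=.02); print(avgF()); st()
E
```

```text
(array([-9.300e-01, -4.900e-01,  1.354e+01, -1.600e-01,  4.400e-01,
        1.000e-02]), np.float64(14.9))
(array([-9.500e-01, -1.300e-01,  1.352e+01, -1.700e-01,  4.300e-01,
        1.000e-02]), np.float64(14.2))
(array([-0.91, -0.23, 13.84, -0.16,  0.42,  0.02]), np.float64(14.4))
(array([-1.09, -0.18, 13.79, -0.17,  0.45,  0.  ]), np.float64(14.6))
(array([-9.900e-01, -2.900e-01,  1.348e+01, -1.700e-01,  4.300e-01,
        1.000e-02]), np.float64(14.3))
(array([-1.12, -0.27, 13.46, -0.18,  0.43, -0.  ]), np.float64(14.2))
held t 21.28 p [0.5025 0.1054 0.2121] F [-1.46 -0.71 13.98] M [-0.176  0.418  0.015] g 0.238
(array([ 0.09,  0.25, -1.32, -0.11,  0.12, -0.01]), np.float64(-0.9))
 t 22.09 p [0.5019 0.1054 0.2219] F [ 0.31  0.78 -1.37] M [-0.106  0.124 -0.018] g 0.233
```

The press held about 14.9 N (net of rod weight) for 1.5 s with a steady z. Now I'll take the rod out and back to the holder.

```bash
python3 - <<'E'
from h import *
ctrl.move_l([*S,.29],vel=.06,contact_N=8); st()
ctrl.move_l([*S,.325],vel=.1)
ctrl.move_l([*H,.325],vel=.18); ctrl.sleep(.2); st("over holder")
print(avgF())
print(ctrl.move_l([*H,.20],vel=.08,contact_N=5)); st("in hole?")
if ctrl.current_tool_pos()[2]<.205:
    print(ctrl.move_l([*H,.134],vel=.03,contact_N=4)); st("floor?")
im=np.mean([ctrl.read_camera("scene") for _ in range(4)],axis=0).astype(np.uint8); cv2.imwrite("pics/scene_d.png",im)
a=np.clip(im[150:235,180:330]*1.6,0,255).astype(np.uint8)
cv2.imwrite("pics/crop_d.png",cv2.resize(a,(795,450),interpolation=cv2.INTER_CUBIC))
E
```

```text
t 23.38 p [0.5023 0.1054 0.2896] F [ 0.07 -0.06 -0.16] M [-0.085  0.086 -0.004] g 0.238
over holder t 25.65 p [ 0.513  -0.1505  0.3251] F [ 0.09  0.09 -0.23] M [-0.094  0.082  0.009] g 0.232
(array([ 0.14, -0.15, -1.43, -0.1 ,  0.12,  0.  ]), np.float64(-0.6))
False
in hole? t 27.49 p [ 0.5132 -0.1511  0.2004] F [-0.04 -0.27 -0.65] M [-0.075  0.113 -0.015] g 0.239
True
floor? t 29.29 p [ 0.513 -0.151  0.139] F [-0.5   0.66  7.39] M [0.109 0.261 0.031] g 0.233
```

View pics/crop_d.png

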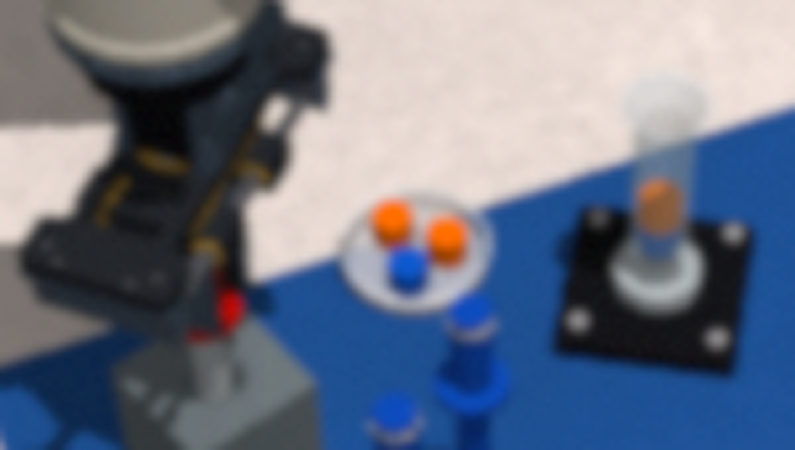

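The rod touched the hole floor at the same TCP height as the grasp (0.139), so it is fully down. The plugs stay together at about (660,205) and (660,245). Next I release, retreat and check.

```bash
python3 - <<'E'
from h import *
ctrl.command_gripper(0.6); st("open")
ctrl.move_l([*H,.27],vel=.1,contact_N=5); st("up")
ctrl.goto([.40,-.30,.35],R(-45)); ctrl.sleep(.3); st("away")
t=[]
for n,x,y in(("scene",185,185),("scene",265,160),("top",320,200),("top",212,208)):
    im=np.mean([ctrl.read_camera(n) for _ in range(3)],axis=0).astype(np.uint8)
    t.append(cv2.resize(np.clip(im[y:y+60,x:x+80]*1.6,0,255).astype(np.uint8),(400,300),interpolation=cv2.INTER_CUBIC))
cv2.imwrite("pics/crop_e.png",np.vstack([np.hstack(t[:2]),np.hstack(t[2:])]))
E
```

```text
open t 30.17 p [ 0.5125 -0.1508  0.1384] F [-0.86  0.42 -0.58] M [-0.08   0.15   0.058] g 0.597
up t 31.63 p [ 0.5127 -0.1509  0.2694] F [ 0.18  0.76 -0.58] M [-0.099  0.129 -0.003] g 0.599
away t 32.76 p [ 0.4005 -0.2993  0.3496] F [-1.08  0.94  0.09] M [-0.136  0.155 -0.035] g 0.598
```

View pics/crop_e.png

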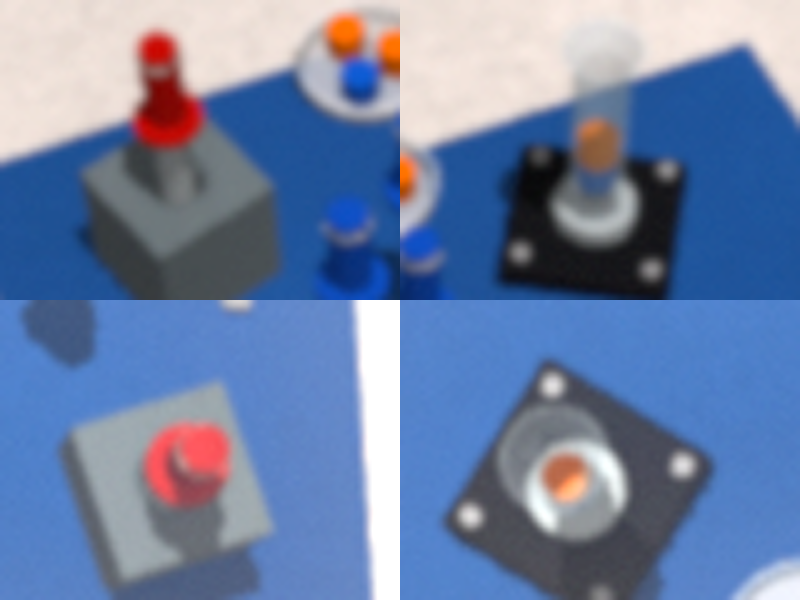

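The rod stands upright in the holder as it did at the start, and the orange plug sits low in the tube directly on the blue one. Handing in.

```bash
python3 -c "
from bench import ctrl
ctrl.sign_off(); print(ctrl.current_t())"
```

```text
the job is handed in; nothing more can be done
the job is handed in; nothing more can be done
```

I pushed both plugs down the tube and pressed them home, put the rod back in its holder, released it, and handed the job in at about 33 s of the 56 s allowed. The hand-in reports no verdict.

- **Pressing:** The rod met the firm bottom with its foot about 88 mm above the table, which puts the end stop at about 48 mm, inside the stated range. I held about 15 N for 1.5 s, net of the rod's weight. The height stayed steady at well above the 8 N at which the plugs slide. The highest reading was about 16 N, but I could not log force while the arm was moving.
- **Side force:** While pressing, a side force of about 2 N in x showed the rod leaning lightly on the tube wall. Shifting the arm 0.5 mm brought it to about 1 N.
- **Rod:** It touched the holder floor at the same height at which I had gripped it, so it had not slipped. The last images show it upright in the holder, looking as it did at the start.
- **Plugs:** The last images show orange sitting directly on blue, low in the tube. I could not measure the blue plug's contact with the stop after the rod came out; I infer it from the felt bottom.
- **Bench:** I did not measure the bystanders again at the end. The arm's route kept clear of them, and no unexpected contact showed up.

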